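# Pack a thread spool and lock the bayonet lid of the shipping canister

## Task

Put the red thread spool that stands at the front of the bench, to the right of the canister (not the one at the back by the wall), into the open canister, then close the canister with the blue lid: line the lid's two lugs up with the two slots in the canister's mouth, press the lid down against its sprung seal and turn it clockwise (seen from above) about a quarter turn to the stop, so that it stays locked. Leave the blue spool and the other things on the bench where they are.

Things in the scene. Friction and masses are not known exactly. Their poses are not given: they have to be found in the camera images.
- canister: Round aluminium canister on a black foot (136 mm across, 8 mm high) screwed to the bench. 118 mm outer diameter, 105 mm high, inner floor 8 mm above the bench. Origin: centre of the underside, z up, turned up to 0.5 rad. Two slots at its own +x and -x. White upright marks on the wall below the slots, red marks 80 degrees on where the lugs lock.
- canister_mouth (a point): Centre of the canister's mouth at the top of its orange flange, 105 mm above the bench; axes as the canister's. The flange is 6 mm thick with a 90 mm opening. Under it the lugs run clockwise, seen from above, from the slots to a stop after 80 degrees; another stop blocks the other way.
- canister_slot (a point): Middle of the slot on the canister's +x side, at the flange's top, 50 mm from the axis; the other slot is opposite. Each is 20 mm wide and reaches out to radius 55 mm.
- gasket (a joint): Sprung black seal ring round the mouth, radius 54 to 58 mm: 0 = standing 5 mm above the flange, 0.005 = pushed flush. It needs about 2 N to begin and 5 N to be flush (the lid's weight included).
- lid: Blue bayonet lid, about 120 g, standing on its grey plug. Origin: centre of the plug's underside, z up. Plug 85 mm diameter, tapered to 72 mm over its lowest 7 mm; disc 120 mm diameter from z = 23 to 29 mm with white marks over the lugs; two lugs on the plug at the lid's +x and -x.
- lid_lug (a point): Middle of the lug on the lid's +x side, 46 mm from the axis, 11 mm above the lid's origin; the other is opposite. Each is 14 mm wide, 6 mm thick (z = 8 to 14 mm) and reaches radius 52.5 mm.
- lid_grip (a point): On the lid's axis in its blue bar grip, 52 mm above the lid's origin; axes as the lid's. The bar lies along the lid's x, in line with the lugs: 64 mm long, 16 mm wide, from z = 29 mm (top of the disc) to 61 mm.
- canister_seat (a point): On the canister's axis, 82 mm above its origin: where the lid's origin is when pressed hard down on the flange. Lid origin above it: 15 mm with the lugs not over the slots; 5 mm resting on the seal in the slots (cannot turn); it turns when pressed to 0 to 2 mm; locked and let go, the seal lifts it to 3 mm.
- red_spool: Wooden spool with red thread standing upright 0.1 to 0.4 m to the right of the canister (other spools at the back, behind the printer, are fixed furniture), 31 mm diameter, 60 mm high, 30 g; origin at the centre of its underside.
- blue_spool: The same spool with blue thread, to be left alone; origin at the centre of its underside. Which of the two stands nearer the canister varies.
- tape_measure: Yellow tape measure, 68x71x35 mm, bystander; origin at the centre of its underside.
- round_tin: Round white tin, 62 mm diameter, 22 mm high, bystander; origin at the centre of its underside.
- card_stack: Stack of white cards, 57x91x19 mm, bystander; origin at the centre of its underside.
Mind the look-alikes: they are no part of the job. What is shaped like the red_spool but green is not meant.

How it is judged:
On the way, in this order (a step that is already met when the one before it is completed fails the run):
1. the red spool is inside the canister while the lid is still off (horizontal distance between red_spool and canister below 0.055 m and z of red_spool in the frame of canister below 0.05 m and horizontal distance between lid and canister above 0.09 m), for 0.2 s.
2. the lid is on the mouth with its lugs down in the slots, not yet turned (horizontal distance between lid and canister below 0.006 m and z of lid in the frame of canister below 0.089 m and angle between the x axis of lid and the x axis of canister, either way round below 0.35 rad), for 0.05 s.
At the end, for the whole second after the job is handed in: The red spool is in the canister and the lid is locked: level, centred within 6 mm, its lugs under the flange (lid origin less than 86.5 mm above the canister's origin) and turned at least 66 degrees clockwise from the slots (the stop is at 80); released and at rest (horizontal distance between red_spool and canister below 0.055 m and z of red_spool in the frame of canister below 0.05 m and horizontal distance between lid and canister below 0.006 m and z of lid in the frame of canister below 0.0865 m and angle between lid's own z axis and vertical below 0.07 rad and angle between the x axis of lid and the x axis of canister, either way round above 1.15 rad and linear speed of lid below 0.02 m/s); the robot touches nothing.
It fails at once if the blue spool, tape measure, tin or cards are moved more than 4 cm (distance of any of blue_spool, tape_measure, round_tin, card_stack from where it was at the start of the episode above 0.04 m).
It also fails if it takes over 72 s, if anything falls off the work surface, if the arm or the gripper's body presses on something with over 40 N, if the wrist force passes 120 N, or if a joint passes its speed limit or range.

## Robot

A 6-joint arm with a two-finger parallel gripper is mounted at the origin on a cart in front of the work surface, level with it; the furniture and walls round the work are solid. World frame = base frame: x ahead of the robot, y to its left, z up, the work surface at z = 0. Lengths are in m, angles in rad, forces in N, time in s.
With the tool pointing down it reaches from about 0.275 to 0.725 m from the base axis. Payload 15.9 kg.
Tool frame: the origin (TCP) lies at the very end of the fingers, on their centre line; the grasp point (between the pads) lies 19 mm behind it; z points along the fingers, y is the line along which they close (so a half turn about z gives the same grasp; the last joint's range is limited). The gripper opens to 85 mm and grips with 20 to 120 N. Pads are 22 mm wide; open, the fingers measure 114 mm over their backs; the gripper's body (76 mm by 85 mm) begins 54 mm behind the grasp point. The pads swing forward as they close: fully open they stand 13 mm farther back than shut.
Start: joints at [1.151, 0.213, -0.034, 1.323, 0, 1.571], TCP at [0.204, 0.457, 0.231] pointing down, gripper open.
Joint ranges: [-2.98, 2.98], [-0.74, 1.72], [-1.14, 1.35], [-2.1, 2.04], [-1.57, 1.44], [-3.14, 3.14]. Speed limits (rad/s): [1.89, 1.89, 2.39, 2.57, 3.14, 3.14].

## Interface

Orientations are given as a rotation vector (axis times angle).
In Python, from plant import arm gives the robot as it stands.
- The arm moves only by the tool move_arm, never from a script. Its argument "moves" is a list of rows, each an object with "dr": the turn, a rotation vector about the world's x, y, z in rad, a list of three; "translation": the shift along the world's x, y, z in cm, a list of three; "claw": the opening, from -1 (shut) to 1 (fully open), so that 0 is half open. In form: [{"dr": [wx, wy, wz], "translation": [dx, dy, dz], "claw": claw}, ...]. A call has 1 to 5 rows; each row shifts and turns the commanded pose from where the row before left it; what a row does not reach is not made up. A row lasts 1/12 s, in which the tool goes at most 41.7 mm and 7.16 degrees, less where a joint would pass 70% of its speed; a pose out of reach is approached as far as the arm can. A call is refused whole if a number of a shift passes 4.17 or a number of a turn 0.125, either way. A call with a gripper value outside its range is refused whole. The fingers move at their own pace and stop on an object; the grip force is fixed at half the most. Time passes only in rows, so rows that do not move let the fingers close. It gives the time, the measured TCP pose, the force, the opening and the grip force at its end, in the units of the state.
- arm.read_state(): the state, without advancing time (a new reading comes with each control period).
- arm.read_camera(name): name is "scene" or "side" or "wrist"; returns the picture (384x512x3 uint8, red, green, blue); there is no depth.
- arm.get_calibration(name): a dict with "fx", "fy", "cx", "cy" (pixels), "D" ([k1, k2, p1, p2, k3] as OpenCV has them; the pictures are not rectified), "R" (3x3) and "t" (3): a world point X has camera coordinates R X + t. Camera axes: x right, y down, z forward; pixel columns grow to the right and rows downward; lengths in m; the calibration is good to about 2 mm. A picture is of the moment at which its call begins: read the wrist's pose just before it. get_calibration takes no time and is no camera call; for the wrist camera it gives the pose at the moment of the call.
- arm.close_job(): hands the job in; it is judged then, once.
The state is a dict: "t": time; "joint_pos": joint angles; "dq": joint speeds; "joint_torque": joint torques, N m; "tool_pos": TCP position; "tool_rot": TCP orientation; "force": force on the tool from outside, world axes, zero at the start; "ft_torque": the same for the moment, N m; "gripper_width": finger opening in m; "finger_force": force on a finger pad.
Only numpy, scipy, OpenCV 4.12 (cv2) and the standard library are available. Lean on these libraries where they do the work, as an engineer would, in place of code of your own. Each camera call takes 0.05 s, during which the arm holds its last target. There are 200 camera calls.

## Working session

There is one attempt and no reset: what is moved stays moved. The work goes in short steps, Python scripts to look and compute and a tool call to move; the robot and the scene stay as the last step left them, time stands still between calls to the robot, and variables do not carry over. Pictures are saved under pics/ and viewed, at most 10 in all, crops included, and the job is handed in when it is done.

Besides the shell and the picture viewer there is one more tool, called after "Request:" as name(argument=value, ...), one argument or row to a line, values as JSON. move_arm: Moves the arm, as the interface text tells. Its arguments: {"type":"object","properties":{"moves":{"type":"array","items":{"type":"object","properties":{"dr":{"type":"array","items":{"type":"number"}},"translation":{"type":"array","items":{"type":"number"}},"claw":{"type":"number"}}}}},"required":["moves"]}

```bash
mkdir -p pics
cat > h.py <<'E'
import numpy as np, cv2
from plant import arm
def snap(n,f=None):
    c=arm.get_calibration(n); im=np.array(arm.read_camera(n))[:,:,::-1].copy()
    if f: cv2.imwrite('pics/'+f,im)
    return im,c
def ray(c,uv):
    K=np.array([[c['fx'],0,c['cx']],[0,c['fy'],c['cy']],[0,0,1.]])
    p=cv2.undistortPoints(np.array(uv,float).reshape(-1,1,2),K,np.array(c['D'],float)).reshape(-1,2)
    R=np.array(c['R']);t=np.array(c['t'])
    d=np.c_[p,np.ones(len(p))]@R
    return -R.T@t,d
def plane(c,uv,z):
    o,d=ray(c,uv); return o+d*((z-o[2])/d[:,2:3])
def proj(c,X):
    K=np.array([[c['fx'],0,c['cx']],[0,c['fy'],c['cy']],[0,0,1.]])
    return cv2.projectPoints(np.array(X,float).reshape(-1,1,3),cv2.Rodrigues(np.array(c['R'],float))[0],np.array(c['t'],float),K,np.array(c['D'],float))[0].reshape(-1,2)
E
python3 - <<'E'
from h import *
a,c=snap('scene','s0.png'); b,c2=snap('side','d0.png')
np.savez('cal.npz')
for k in (c,c2): print(k['fx'],-np.array(k['R']).T@np.array(k['t']))
s=arm.read_state(); print(s['t'],s['tool_pos'],s['tool_rot'],s['force'])
E
```

```text
479.6137094051428 [-0.12800333 -0.8155553   1.01423528]
430.6150982371699 [0.1538793  0.93368163 0.78805088]
0.1 [0.20365625 0.45630932 0.23085619] [-6.54578915e-01 -3.07242766e+00  1.59346762e-03] [ 0.86928949  0.16076665 -0.15485412]
```

```bash
ls pics
```

```text
d0.png
s0.png
```

View pics/s0.png

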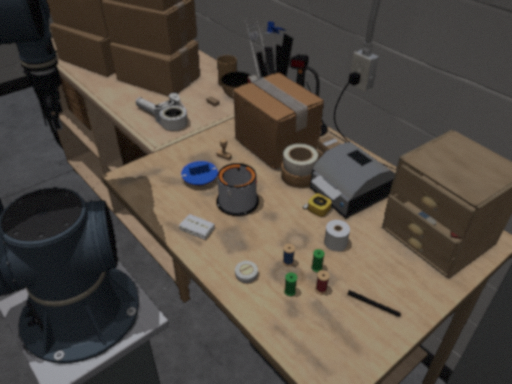

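View pics/d0.png

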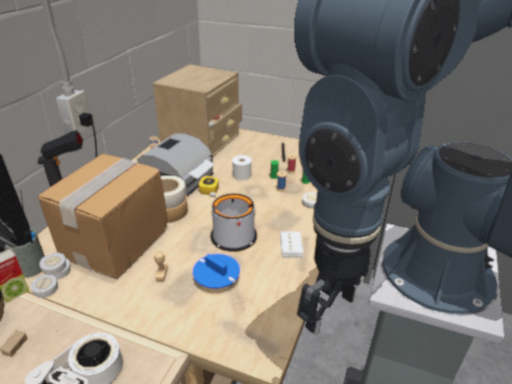

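Scene picture: the canister is at (238,190) and the blue lid at (200,174). The spools are red (322,281), blue (289,254), and green (291,284) and (318,260). Red at (322,281) fits: it is dark red, stands at the front right of the canister, and is not green. I'll confirm it in a crop and measure.

Run:
```python
from h import *
S=cv2.imread('pics/s0.png');D=cv2.imread('pics/d0.png')
cs=arm.get_calibration('scene');cd=arm.get_calibration('side')
cv2.imwrite('pics/crop.png',np.hstack([cv2.resize(S[235:305,270:350],None,fx=5,fy=5,interpolation=2),cv2.resize(D[150:200,265:315],(350,350),interpolation=2)]))
def blobs(im,lo,hi,roi,amin=15):
    h=cv2.cvtColor(im,cv2.COLOR_BGR2HSV)
    if lo[0]>hi[0]: m=cv2.inRange(h,(lo[0],)+lo[1:],(180,)+hi[1:])|cv2.inRange(h,(0,)+lo[1:],hi)
    else: m=cv2.inRange(h,lo,hi)
    k=np.zeros_like(m);x0,y0,x1,y1=roi;k[y0:y1,x0:x1]=255
    n,l,s,c=cv2.connectedComponentsWithStats(m&k)
    return [(c[i].round(1).tolist(),s[i].tolist()) for i in range(1,n) if s[i,4]>=amin]
def tri(a,b):
    o1,d1=ray(cs,[a]);o2,d2=ray(cd,[b]);A=np.c_[d1[0],-d2[0]];k=np.linalg.lstsq(A,o2-o1,rcond=None)[0]
    p,q=o1+k[0]*d1[0],o2+k[1]*d2[0];return (p+q)/2,np.linalg.norm(p-q)
for nm,lo,hi in [('red',(170,110,40),(6,255,255)),('green',(45,100,40),(85,255,255)),('blue',(95,90,40),(125,255,255)),('orange',(5,150,120),(16,255,255))]:
    for im,c,r,n in ((S,cs,(150,150,350,310),'S'),(D,cd,(180,140,318,300),'D')):
        for q,s in blobs(im,lo,hi,r): print(nm,n,q,s,plane(c,[q],{'orange':.105,'blue':.03}.get(nm,.03)).round(3))
```

```text
red S [321.4, 285.4] [317, 280, 10, 12, 97] [[ 0.493 -0.347  0.03 ]]
red D [291.2, 165.0] [288, 160, 7, 11, 68] [[ 0.5   -0.325  0.03 ]]
green S [317.6, 259.6] [313, 250, 11, 21, 178] [[ 0.547 -0.281  0.03 ]]
green S [290.3, 283.5] [285, 273, 12, 23, 203] [[ 0.436 -0.292  0.03 ]]
green D [273.9, 168.8] [271, 161, 7, 17, 108] [[ 0.547 -0.278  0.03 ]]
green D [305.0, 178.8] [302, 173, 8, 10, 48] [[ 0.431 -0.256  0.03 ]]
blue S [199.2, 172.7] [182, 161, 36, 24, 682] [[0.515 0.223 0.03 ]]
blue S [287.6, 258.0] [285, 254, 7, 9, 50] [[ 0.489 -0.225  0.03 ]]
blue D [281.4, 182.4] [279, 178, 6, 10, 57] [[ 0.496 -0.205  0.03 ]]
blue D [215.9, 270.7] [193, 254, 47, 34, 1245] [[0.518 0.243 0.03 ]]
orange S [222.1, 173.6] [220, 167, 9, 15, 31] [[0.516 0.097 0.105]]
orange S [251.5, 173.5] [247, 168, 8, 13, 31] [[0.585 0.042 0.105]]
orange D [233.2, 198.6] [214, 195, 38, 11, 117] [[0.56  0.038 0.105]]
orange D [247.8, 211.3] [243, 207, 9, 9, 22] [[0.5   0.077 0.105]]
```

View pics/crop.png

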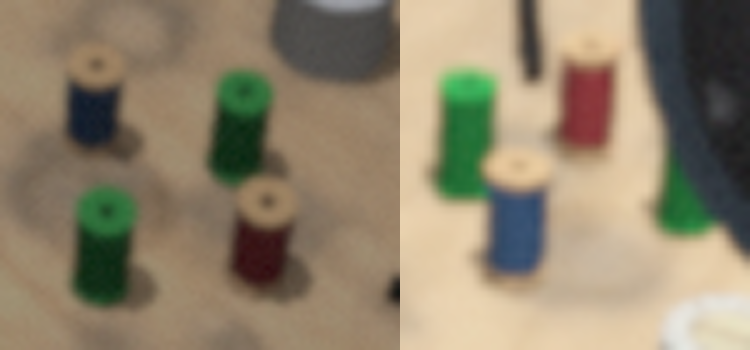

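Crop: the dark red spool with wooden ends is lower right in the scene (scene pixel 322,281) and top right in the side view. The greens are clearly green and the blue one is separate. Red is at about (0.497,-0.337).

Request:
move_arm(
  moves=[
    {"dr": [0,0,-0.115],"translation": [2.3,-3.1,1.0],"claw": 1},
    {"dr": [0,0,-0.115],"translation": [2.3,-3.1,1.0],"claw": 1},
    {"dr": [0,0,-0.115],"translation": [2.3,-3.1,1.0],"claw": 1},
    {"dr": [0,0,-0.115],"translation": [2.3,-3.1,1.0],"claw": 1},
    {"dr": [0,0,-0.115],"translation": [2.3,-3.1,1.0],"claw": 1},
  ],
)

```text
t: 0.52
tool_pos: [0.3192, 0.2999, 0.2816]
tool_rot: [-1.506, -2.757, 0.0]
force: [0.2, 1.1, 0.2]
gripper_width: 0.0857
finger_force: 0.0
```

Request:
move_arm(
  moves=[
    {"dr": [0,0,-0.115],"translation": [2.3,-3.1,1.0],"claw": 1},
    {"dr": [0,0,-0.115],"translation": [2.3,-3.1,1.0],"claw": 1},
    {"dr": [0,0,-0.115],"translation": [2.3,-3.1,1.0],"claw": 1},
    {"dr": [0,0,-0.115],"translation": [2.3,-3.1,1.0],"claw": 1},
    {"dr": [0,0,-0.115],"translation": [2.3,-3.1,1.0],"claw": 1},
  ],
)

```text
t: 0.93
tool_pos: [0.4344, 0.1447, 0.3317]
tool_rot: [-2.227, -2.216, 0.0]
force: [0.7, 1.0, -0.5]
gripper_width: 0.0858
finger_force: 0.0
```

Run:
```python
from h import *
a,c=snap('wrist','w0.png'); s=arm.read_state(); print(s['t'],s['tool_pos'],s['tool_rot'],s['joint_pos'])
np.save('w0.npy',c,allow_pickle=True)
print(-np.array(c['R']).T@np.array(c['t']),c['R'][2],proj(c,[[.55,.068,.105],[.517,.235,.03],[.497,-.337,.03]]))
```

```text
0.9833 [0.43780978 0.14026768 0.33288066] [2.23888935e+00 2.20003598e+00 6.34309546e-04] [ 0.31157094  0.13517158  0.1270664   1.56112879 -0.00221244  1.89987085]
[0.43512723 0.22885275 0.47444996] [-0.00219645 -0.32679523 -0.94509262] [[347.73811864 217.56877101]
 [317.65953663  77.17445518]
 [288.37158756 393.7766105 ]]
```

View pics/w0.png

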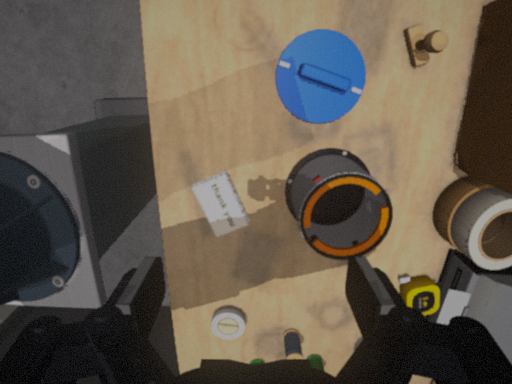

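Wrist picture: the lid is at (320,76) with white marks at (284,64) and (356,91). The canister's orange flange is at (347,215) with gaps near its upper right and lower left, and the cards are at (220,203).

```bash
cat > m.py <<'E'
from h import *
def circ(P):
    A=np.c_[2*P,np.ones(len(P))];x=np.linalg.lstsq(A,(P**2).sum(1),rcond=None)[0];return x[:2],np.sqrt(x[2]+x[0]**2+x[1]**2)
def canister(im,c,roi):
    h=cv2.cvtColor(im,cv2.COLOR_BGR2HSV);x0,y0,x1,y1=roi
    m=cv2.inRange(h,(5,150,100),(20,255,255));k=np.zeros_like(m);k[y0:y1,x0:x1]=255;m&=k
    ys,xs=np.nonzero(m);P=plane(c,np.c_[xs,ys],.105)[:,:2];q=circ(P)
    d=P-q[0];r=np.hypot(*d.T);print('ring',q,r.min(),r.max(),len(P))
    good=(r>.042)&(r<.058);q2=circ(P[good]);print('ref',q2)
    an=np.degrees(np.arctan2(*(P[good]-q2[0]).T[::-1]))
    print('hist',list(zip(range(-180,180,5),np.histogram(an,np.arange(-180,181,5))[0].tolist())))
    return q2
def lid(im,c,roi,zt):
    h=cv2.cvtColor(im,cv2.COLOR_BGR2HSV);x0,y0,x1,y1=roi
    k=np.zeros(h.shape[:2],np.uint8);k[y0:y1,x0:x1]=255
    m=cv2.inRange(h,(100,120,40),(125,255,255))&k
    ct=max(cv2.findContours(m,0,1)[0],key=cv2.contourArea);hu=cv2.convexHull(ct)[:,0]
    P=plane(c,hu,zt)[:,:2];q=circ(P);print('disc',q,np.hypot(*(P-q[0]).T).round(4).min(),np.hypot(*(P-q[0]).T).max())
    w=cv2.inRange(h,(0,0,150),(180,70,255))&k&cv2.erode(cv2.fillPoly(np.zeros_like(m),[hu],255),np.ones((3,3)))
    n,l,s,cc=cv2.connectedComponentsWithStats(w)
    M=[cc[i] for i in range(1,n) if s[i,4]>5];W=plane(c,M,zt)[:,:2]
    for i,p in enumerate(W): print('mark',M[i],p,np.hypot(*(p-q[0])),np.degrees(np.arctan2(*(p-q[0])[::-1])))
E
python3 - <<'E'
from m import *
im=cv2.imread('pics/w0.png');c=np.load('w0.npy',allow_pickle=True).item()
canister(im,c,(280,140,400,265));lid(im,c,(265,20,380,130),.029)
E
```

```text
ring (array([0.54765964, 0.06802924]), np.float64(0.04928391624215243)) 0.04390637083667521 0.054319567391411985 1394
ref (array([0.54765964, 0.06802924]), np.float64(0.04928391624215243))
hist [(-180, 23), (-175, 22), (-170, 20), (-165, 0), (-160, 0), (-155, 0), (-150, 0), (-145, 0), (-140, 18), (-135, 22), (-130, 22), (-125, 21), (-120, 20), (-115, 20), (-110, 21), (-105, 21), (-100, 22), (-95, 23), (-90, 20), (-85, 21), (-80, 21), (-75, 20), (-70, 21), (-65, 21), (-60, 20), (-55, 21), (-50, 20), (-45, 23), (-40, 21), (-35, 22), (-30, 21), (-25, 23), (-20, 24), (-15, 26), (-10, 21), (-5, 24), (0, 27), (5, 25), (10, 25), (15, 8), (20, 0), (25, 0), (30, 0), (35, 0), (40, 18), (45, 24), (50, 26), (55, 27), (60, 26), (65, 25), (70, 26), (75, 26), (80, 26), (85, 24), (90, 28), (95, 21), (100, 25), (105, 26), (110, 23), (115, 26), (120, 21), (125, 22), (130, 21), (135, 20), (140, 19), (145, 22), (150, 20), (155, 20), (160, 20), (165, 23), (170, 20), (175, 19)]
disc (array([0.52089206, 0.23498695]), np.float64(0.058678609520271846)) 0.0579 0.05915100443508797
mark [284.2745098   64.05882353] [0.47301136 0.25121672] 0.05055656837774589 161.2752635091449
mark [355.65116279  89.81395349] [0.56891982 0.21939632] 0.05049488908072841 -17.984320381490598
```

Request:
move_arm(
  moves=[
    {"dr": [0,0,0],"translation": [0.6,-3.9,-0.6],"claw": 1},
    {"dr": [0,0,0],"translation": [0.6,-3.9,-0.6],"claw": 1},
    {"dr": [0,0,0],"translation": [0.6,-3.9,-0.6],"claw": 1},
    {"dr": [0,0,0],"translation": [0.6,-3.9,-0.6],"claw": 1},
    {"dr": [0,0,0],"translation": [0.6,-3.9,-0.6],"claw": 1},
  ],
)

```text
t: 1.4
tool_pos: [0.4635, -0.0503, 0.3009]
tool_rot: [-2.22, -2.223, 0.0]
force: [0.7, 0.9, 1.1]
gripper_width: 0.0855
finger_force: 0.0
```

Request:
move_arm(
  moves=[
    {"dr": [0,0,0],"translation": [0.6,-3.9,-0.6],"claw": 1},
    {"dr": [0,0,0],"translation": [0.6,-3.9,-0.6],"claw": 1},
    {"dr": [0,0,0],"translation": [0.6,-3.9,-0.6],"claw": 1},
    {"dr": [0,0,0],"translation": [0.6,-3.9,-0.6],"claw": 1},
    {"dr": [0,0,0],"translation": [0.6,-3.9,-0.6],"claw": 1},
  ],
)

```text
t: 1.82
tool_pos: [0.4935, -0.2454, 0.2708]
tool_rot: [-2.22, -2.222, 0.0]
force: [-0.3, 0.9, 0.5]
gripper_width: 0.0851
finger_force: 0.0
```

Run:
```python
from h import *
a,c=snap('wrist','w1.png'); s=arm.read_state(); print(s['t'],s['tool_pos'],s['tool_rot'],s['joint_pos'])
np.save('w1.npy',c,allow_pickle=True)
print(proj(c,[[.497,-.337,.06]]))
```

```text
1.8667 [ 0.4935297  -0.25084423  0.26857742] [-2.22283365 -2.21848218  0.00384799] [-0.46910742  0.32762766  0.21127401  1.45625633 -0.00198376  1.10365024]
[[257.66004349 234.78364111]]
```

View pics/w1.png

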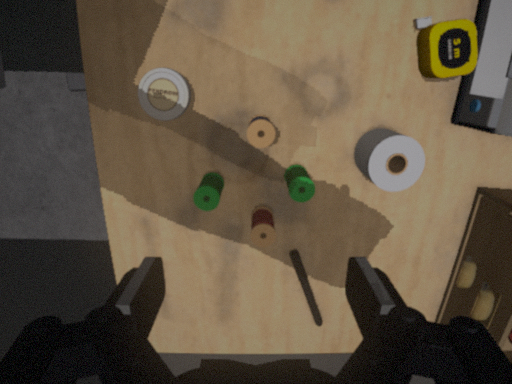

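Wrist picture: the red spool's top hole is at (263,235), with the greens at (207,197) and (301,187). The wooden top at (261,132) is the blue spool.

Run:
```python
from h import *
c=np.load('w1.npy',allow_pickle=True).item()
im=cv2.imread('pics/w1.png')
print(plane(c,[[263,234],[207,199],[301,189]],.06).round(4)); s=arm.read_state();print(s['tool_pos'])
```

```text
[[ 0.5034 -0.3359  0.06  ]
 [ 0.4379 -0.291   0.06  ]
 [ 0.5467 -0.2786  0.06  ]]
[ 0.4935297  -0.25084423  0.26857742]
```

Request:
move_arm(
  moves=[
    {"dr": [0,0,0],"translation": [0.3,-2.8,-2.5],"claw": 1},
    {"dr": [0,0,0],"translation": [0.3,-2.8,-2.5],"claw": 1},
    {"dr": [0,0,0],"translation": [0.4,-2.9,-2.5],"claw": 1},
    {"dr": [0,0,0],"translation": [0,0,-3.5],"claw": 1},
    {"dr": [0,0,0],"translation": [0,0,-3.5],"claw": 1},
  ],
)

```text
t: 2.28
tool_pos: [0.5036, -0.3298, 0.1245]
tool_rot: [2.222, 2.22, 0.0]
force: [1.4, 0.9, 0.1]
gripper_width: 0.0856
finger_force: 0.0
```

Request:
move_arm(
  moves=[
    {"dr": [0,0,0],"translation": [0,0,-3.5],"claw": 1},
    {"dr": [0,0,0],"translation": [0,0,-3.0],"claw": 1},
    {"dr": [0,0,0],"translation": [0,0,-2.2],"claw": 1},
    {"dr": [0,0,0],"translation": [0,0,0],"claw": 1},
    {"dr": [0,0,0],"translation": [0,0,0],"claw": 1},
  ],
)

```text
t: 2.7
tool_pos: [0.5031, -0.3279, 0.0388]
tool_rot: [-2.219, -2.221, 0.001]
force: [-0.4, -0.5, 0.2]
gripper_width: 0.0856
finger_force: 0.0
```

Request:
move_arm(
  moves=[
    {"dr": [0,0,0],"translation": [0,-0.8,-0.5],"claw": 1},
    {"dr": [0,0,0],"translation": [0,0,0],"claw": -1},
    {"dr": [0,0,0],"translation": [0,0,0],"claw": -1},
    {"dr": [0,0,0],"translation": [0,0,0],"claw": -1},
    {"dr": [0,0,0],"translation": [0,0,0],"claw": -1},
  ],
)

```text
t: 3.12
tool_pos: [0.5041, -0.3367, 0.0351]
tool_rot: [2.22, 2.222, 0.0]
force: [-0.4, -0.3, -1.1]
gripper_width: 0.0389
finger_force: 0.0
```

Request:
move_arm(
  moves=[
    {"dr": [0,0,0],"translation": [0,0,0],"claw": -1},
    {"dr": [0,0,0],"translation": [0,0,0],"claw": -1},
    {"dr": [0,0,0],"translation": [0,0,0],"claw": -1},
  ],
)

```text
t: 3.37
tool_pos: [0.5041, -0.3366, 0.035]
tool_rot: [2.22, 2.222, 0.0]
force: [-1.2, 0.1, 5.7]
gripper_width: 0.0294
finger_force: 58.8
```

Request:
move_arm(
  moves=[
    {"dr": [0,0,0],"translation": [0,0,3.5],"claw": -1},
    {"dr": [0,0,0],"translation": [0,0,4],"claw": -1},
    {"dr": [0,0,0],"translation": [0,0.5,4],"claw": -1},
    {"dr": [0,0,0],"translation": [0.4,3,2.5],"claw": -1},
    {"dr": [0,0,0],"translation": [0.4,3.6,1],"claw": -1},
  ],
)

```text
t: 3.78
tool_pos: [0.513, -0.2667, 0.1887]
tool_rot: [2.219, 2.216, 0.002]
force: [1.8, -1.2, -1.8]
gripper_width: 0.0294
finger_force: 59.3
```

Request:
move_arm(
  moves=[
    {"dr": [0,0,0],"translation": [0.4,3.8,0.4],"claw": -1},
    {"dr": [0,0,0],"translation": [0.4,3.8,0.4],"claw": -1},
    {"dr": [0,0,0],"translation": [0.4,3.8,0.4],"claw": -1},
    {"dr": [0,0,0],"translation": [0.5,3.8,0.4],"claw": -1},
    {"dr": [0,0,0],"translation": [0.5,3.8,0.4],"claw": -1},
  ],
)

```text
t: 4.2
tool_pos: [0.5336, -0.0735, 0.2049]
tool_rot: [2.22, 2.222, 0.001]
force: [0.8, 0.1, -1.0]
gripper_width: 0.0293
finger_force: 59.3
```

Request:
move_arm(
  moves=[
    {"dr": [0,0,0],"translation": [0.4,3.7,0],"claw": -1},
    {"dr": [0,0,0],"translation": [0.4,3.7,0],"claw": -1},
    {"dr": [0,0,0],"translation": [0.4,3.6,0],"claw": -1},
    {"dr": [0,0,0],"translation": [0,0,0],"claw": -1},
  ],
)

```text
t: 4.53
tool_pos: [0.546, 0.0401, 0.2045]
tool_rot: [-2.215, -2.227, -0.002]
force: [-0.3, -0.6, -0.1]
gripper_width: 0.0291
finger_force: 59.3
```

Request:
move_arm(
  moves=[
    {"dr": [0,0,0],"translation": [0.15,2.8,0],"claw": -1},
    {"dr": [0,0,0],"translation": [0,0,-1],"claw": -1},
    {"dr": [0,0,0],"translation": [0,0,-2.5],"claw": -1},
    {"dr": [0,0,0],"translation": [0,0,-2],"claw": -1},
    {"dr": [0,0,0],"translation": [0,0,0],"claw": -1},
  ],
)

```text
t: 4.95
tool_pos: [0.5452, 0.0623, 0.1458]
tool_rot: [-2.218, -2.221, 0.006]
force: [-0.4, -1.1, -0.7]
gripper_width: 0.0293
finger_force: 59.4
```

Request:
move_arm(
  moves=[
    {"dr": [0,0,0],"translation": [0.2,0.55,0],"claw": -1},
    {"dr": [0,0,0],"translation": [0,0,-2.5],"claw": -1},
    {"dr": [0,0,0],"translation": [0,0,-2.5],"claw": -1},
    {"dr": [0,0,0],"translation": [0,0,-2.5],"claw": -1},
    {"dr": [0,0,0],"translation": [0,0,-0.8],"claw": -1},
  ],
)

```text
t: 5.37
tool_pos: [0.5487, 0.0681, 0.0648]
tool_rot: [-2.22, -2.222, 0.002]
force: [0.3, 0.3, -1.6]
gripper_width: 0.0288
finger_force: 59.4
```

Request:
move_arm(
  moves=[
    {"dr": [0,0,0],"translation": [0,0,0],"claw": -1},
    {"dr": [0,0,0],"translation": [0,0,0],"claw": -0.05},
    {"dr": [0,0,0],"translation": [0,0,0],"claw": -0.05},
    {"dr": [0,0,0],"translation": [0,0,0],"claw": -0.05},
    {"dr": [0,0,0],"translation": [0,0,0],"claw": -0.05},
  ],
)

```text
t: 5.78
tool_pos: [0.5501, 0.0682, 0.0676]
tool_rot: [2.22, 2.222, 0.002]
force: [-0.3, 0.7, -0.3]
gripper_width: 0.0405
finger_force: 0.0
```

Request:
move_arm(
  moves=[
    {"dr": [0,0,0],"translation": [-0.2,0,2.5],"claw": -0.05},
    {"dr": [0,0,0],"translation": [0,0,4],"claw": -0.05},
    {"dr": [0,0,0],"translation": [0,0,4],"claw": -0.05},
    {"dr": [0,0,0],"translation": [0,0,4],"claw": 1},
    {"dr": [0,0,0],"translation": [-1,2.5,2.5],"claw": 1},
  ],
)

```text
t: 6.2
tool_pos: [0.5389, 0.0909, 0.241]
tool_rot: [2.221, 2.217, 0.005]
force: [1.1, 0.7, 0.1]
gripper_width: 0.0636
finger_force: 0.0
```

Request:
move_arm(
  moves=[
    {"dr": [0,0,0],"translation": [-1,3,2.2],"claw": 1},
    {"dr": [0,0,0],"translation": [-1,3,2.2],"claw": 1},
    {"dr": [0,0,0],"translation": [0,0,0],"claw": 1},
  ],
)

```text
t: 6.45
tool_pos: [0.517, 0.1573, 0.2853]
tool_rot: [2.216, 2.225, 0.01]
force: [1.0, 0.5, -0.3]
gripper_width: 0.0855
finger_force: 0.0
```

Run:
```python
from m import *
a,c=snap('wrist','w2.png'); s=arm.read_state(); print(s['t'],s['tool_pos'],s['tool_rot'],s['joint_pos'])
p=proj(c,[[.5477,.068,.105],[.521,.235,.029]]).astype(int);print(p)
canister(a,c,(p[0][0]-70,p[0][1]-70,p[0][0]+70,p[0][1]+70))
lid(a,c,(max(p[1][0]-80,0),max(0,p[1][1]-80),p[1][0]+80,p[1][1]+70),.029)
```

```text
6.5 [0.51750735 0.1554204  0.28313614] [2.21555615 2.22458384 0.00658576] [2.91578650e-01 2.93915735e-01 2.01559320e-01 1.47383354e+00
 3.01821070e-04 1.85830928e+00]
[[280 245]
 [257  88]]
ring (array([0.54740249, 0.0678342 ]), np.float64(0.04929064687655627)) 0.04454477622823217 0.06343839066600349 1545
ref (array([0.54742911, 0.0677981 ]), np.float64(0.0492714994717955))
hist [(-180, 31), (-175, 25), (-170, 22), (-165, 0), (-160, 0), (-155, 0), (-150, 0), (-145, 0), (-140, 18), (-135, 23), (-130, 25), (-125, 23), (-120, 22), (-115, 25), (-110, 23), (-105, 24), (-100, 21), (-95, 25), (-90, 22), (-85, 23), (-80, 24), (-75, 22), (-70, 23), (-65, 22), (-60, 24), (-55, 25), (-50, 24), (-45, 23), (-40, 23), (-35, 25), (-30, 23), (-25, 26), (-20, 24), (-15, 25), (-10, 25), (-5, 26), (0, 25), (5, 28), (10, 25), (15, 3), (20, 0), (25, 0), (30, 0), (35, 0), (40, 18), (45, 26), (50, 26), (55, 27), (60, 23), (65, 26), (70, 25), (75, 26), (80, 24), (85, 27), (90, 28), (95, 25), (100, 26), (105, 25), (110, 26), (115, 25), (120, 26), (125, 25), (130, 24), (135, 28), (140, 28), (145, 27), (150, 27), (155, 30), (160, 28), (165, 29), (170, 27), (175, 24)]
disc (array([0.52155413, 0.23502656]), np.float64(0.05872215211818615)) 0.0585 0.059046235294052715
mark [215.96666667  74.        ] [0.47277873 0.25127491] 0.051410589837862064 161.57575107615844
mark [297.26315789 102.14035088] [0.56919362 0.21939118] 0.05013966563396448 -18.169952113412084
```

View pics/w2.png

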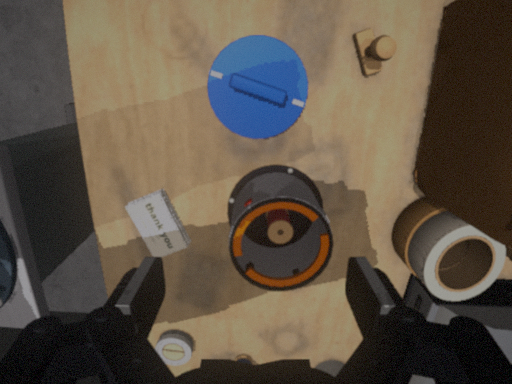

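Wrist picture: the red spool stands inside the canister (top at 281,232). The lid is at (257,88) with marks at (216,74) and (297,102). Next is the lid.

Request:
move_arm(
  moves=[
    {"dr": [0,0,0.12],"translation": [0.1,2,-1],"claw": 1},
    {"dr": [0,0,0.12],"translation": [0.1,2,-1],"claw": 1},
    {"dr": [0,0,0.12],"translation": [0.1,2,-1],"claw": 1},
    {"dr": [0,0,0.12],"translation": [0.1,2,-1],"claw": 1},
    {"dr": [0,0,0.12],"translation": [0,0,-1],"claw": 1},
  ],
)

```text
t: 6.92
tool_pos: [0.5213, 0.2351, 0.2291]
tool_rot: [-1.454, -2.784, 0.0]
force: [0.2, -0.0, 0.8]
gripper_width: 0.0854
finger_force: 0.0
```

Request:
move_arm(
  moves=[
    {"dr": [0,0,0.12],"translation": [0,0,-2],"claw": 1},
    {"dr": [0,0,0.12],"translation": [0,0,-2],"claw": 1},
    {"dr": [0,0,0.12],"translation": [0,0,-2],"claw": 1},
    {"dr": [0,0,0.12],"translation": [0,0,-2],"claw": 1},
    {"dr": [0,0,0.12],"translation": [0,0,-1],"claw": 1},
  ],
)

```text
t: 7.33
tool_pos: [0.5204, 0.2318, 0.1376]
tool_rot: [-0.569, -3.087, 0.003]
force: [0.5, 0.2, -1.2]
gripper_width: 0.0853
finger_force: 0.0
```

Request:
move_arm(
  moves=[
    {"dr": [0,0,0.05],"translation": [0,0,0],"claw": 0.2},
    {"dr": [0,0,0],"translation": [0,0,0],"claw": 0.2},
    {"dr": [0,0,0],"translation": [0,0,0],"claw": 0.2},
  ],
)

```text
t: 7.58
tool_pos: [0.5215, 0.2325, 0.1403]
tool_rot: [-0.504, -3.101, 0.0]
force: [1.2, -0.3, -0.8]
gripper_width: 0.0523
finger_force: 0.0
```

```bash
cat > st.py <<'E'
from h import *
from scipy.spatial.transform import Rotation as R
s=arm.read_state();M=R.from_rotvec(s['tool_rot']).as_matrix()
print(s['t'],np.round(s['tool_pos'],4),'yaw_y',np.degrees(np.arctan2(M[1,1],M[0,1])).round(2),'z',M[:,2].round(4),'F',np.round(s['force'],1),'T',np.round(s['ft_torque'],2),'w',s['gripper_width'],'q6',s['joint_pos'][5])
E
python3 st.py
```

```text
7.5833 [0.5215 0.2325 0.1403] yaw_y 71.52 z [-0.e+00 -2.e-04 -1.e+00] F [ 1.2 -0.3 -0.8] T [ 0.01 -0.01 -0.03] w 0.05225330876392628 q6 0.7419689796361026
```

Request:
move_arm(
  moves=[
    {"dr": [0,0,0],"translation": [0,0.25,-3],"claw": 0.2},
    {"dr": [0,0,0],"translation": [0,0,-3],"claw": 0.2},
    {"dr": [0,0,0],"translation": [0,0,-2.5],"claw": 0.2},
    {"dr": [0,0,0],"translation": [0,0,-1],"claw": 0.2},
    {"dr": [0,0,0],"translation": [0,0,0],"claw": 0.2},
  ],
)

```text
t: 8.0
tool_pos: [0.5202, 0.2348, 0.0436]
tool_rot: [-0.502, -3.098, 0.003]
force: [0.1, -0.3, 0.3]
gripper_width: 0.0514
finger_force: 0.0
```

```bash
python3 st.py
```

```text
8.0 [0.5202 0.2348 0.0436] yaw_y 71.58 z [-0.0029 -0.0014 -1.    ] F [ 0.1 -0.3  0.3] T [-0.02  0.01 -0.01] w 0.05143659044143408 q6 0.745577741107471
```

Request:
move_arm(
  moves=[
    {"dr": [0,0,0],"translation": [0.1,0,-0.8],"claw": 0.2},
    {"dr": [0,0,0],"translation": [0,0,0],"claw": -1},
    {"dr": [0,0,0],"translation": [0,0,0],"claw": -1},
    {"dr": [0,0,0],"translation": [0,0,0],"claw": -1},
    {"dr": [0,0,0],"translation": [0,0,0],"claw": -1},
  ],
)

```text
t: 8.42
tool_pos: [0.5231, 0.236, 0.0386]
tool_rot: [0.5, 3.1, 0.002]
force: [-0.0, 0.3, 8.0]
gripper_width: 0.015
finger_force: 60.0
```

Request:
move_arm(
  moves=[
    {"dr": [0,0,0],"translation": [0,0,0],"claw": -1},
    {"dr": [0,0,0],"translation": [0,0,0],"claw": -1},
    {"dr": [0,0,0],"translation": [0,0,0],"claw": -1},
  ],
)

```text
t: 8.67
tool_pos: [0.5232, 0.236, 0.0386]
tool_rot: [0.5, 3.1, 0.002]
force: [-0.8, -0.3, 7.6]
gripper_width: 0.0147
finger_force: 60.0
```

```bash
python3 st.py
```

```text
8.6667 [0.5232 0.236  0.0386] yaw_y 71.67 z [ 2.e-03  9.e-04 -1.e+00] F [-0.8 -0.3  7.6] T [-0.1   0.09 -0.04] w 0.014721364855225344 q6 0.7436550717098512
```

Request:
move_arm(
  moves=[
    {"dr": [0,0,0],"translation": [0,0,2],"claw": -1},
    {"dr": [0,0,0],"translation": [0,0,3.5],"claw": -1},
    {"dr": [0,0,0],"translation": [0,0,3.5],"claw": -1},
    {"dr": [0,0,0.11],"translation": [0,0,3.5],"claw": -1},
    {"dr": [0,0,0.115],"translation": [0.2,0,3.5],"claw": -1},
  ],
)

```text
t: 9.08
tool_pos: [0.5238, 0.2355, 0.1997]
tool_rot: [0.142, 3.138, 0.0]
force: [0.7, 0.3, -0.4]
gripper_width: 0.0153
finger_force: 58.8
```

Request:
move_arm(
  moves=[
    {"dr": [0,0,0.116],"translation": [0.4,-3,1],"claw": -1},
    {"dr": [0,0,0.116],"translation": [0.5,-3,0],"claw": -1},
    {"dr": [0,0,0.116],"translation": [0.5,-3,0],"claw": -1},
    {"dr": [0,0,0.116],"translation": [0.5,-3,0],"claw": -1},
    {"dr": [0,0,0.116],"translation": [0.5,-3,0],"claw": -1},
  ],
)

```text
t: 9.5
tool_pos: [0.5483, 0.0842, 0.208]
tool_rot: [-0.763, 3.047, -0.0]
force: [0.1, 0.2, -1.7]
gripper_width: 0.0149
finger_force: 58.9
```

Request:
move_arm(
  moves=[
    {"dr": [0,0,0],"translation": [0,-1.5,0],"claw": -1},
    {"dr": [0,0,0],"translation": [0,0,0],"claw": -1},
    {"dr": [0,0,0],"translation": [0,0,0],"claw": -1},
  ],
)

```text
t: 9.75
tool_pos: [0.5483, 0.07, 0.2078]
tool_rot: [-0.751, 3.05, 0.0]
force: [0.7, -0.7, -1.3]
gripper_width: 0.015
finger_force: 59.0
```

```bash
python3 st.py;python3 - <<'E'
from m import *
s=arm.read_state();z=s['tool_pos'][2]-.0386
a,c=snap('wrist','w3.png'); b,_=snap('scene','s3.png')
p=proj(c,[[*s['tool_pos'][:2],z+.029]]).astype(int)[0];print(p)
lid(a,c,(max(p[0]-140,0),max(0,p[1]-150),p[0]+140,p[1]+150),z+.029)
E
```

```text
9.75 [0.5483 0.07   0.2078] yaw_y 117.67 z [ 5.e-04  3.e-04 -1.e+00] F [ 0.7 -0.7 -1.3] T [ 0.04 -0.01  0.01] w 0.015027117523338919 q6 -0.35598403902698345
[255 249]
disc (array([0.54681074, 0.06896331]), np.float64(0.059227944260927555)) 0.058 0.06132290804206001
mark [255.  151.5] [0.50200683 0.0454682 ] 0.05059062152559925 -152.32754180598025
```

View pics/w3.png

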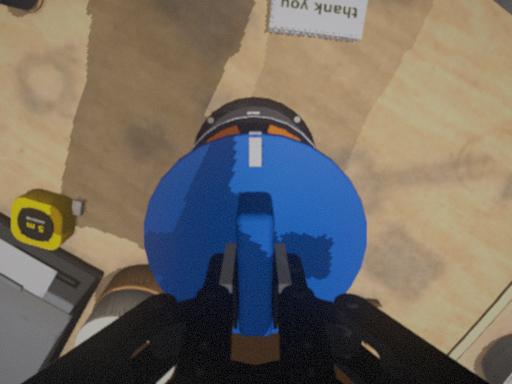

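The lid hangs level in the grip, and its white mark (255,151) is in line with the canister's slot mark (253,112). Offset is about 1 mm. Lowering.

Request:
move_arm(
  moves=[
    {"dr": [0,0,0],"translation": [0.07,-0.12,-1.5],"claw": -1},
    {"dr": [0,0,0],"translation": [0,0,-2],"claw": -1},
    {"dr": [0,0,0],"translation": [0,0,-1.5],"claw": -1},
    {"dr": [0,0,0],"translation": [0,0,0],"claw": -1},
  ],
)

```text
t: 10.18
tool_pos: [0.5474, 0.0703, 0.1547]
tool_rot: [0.755, -3.045, -0.001]
force: [-0.6, 0.2, -1.4]
gripper_width: 0.0149
finger_force: 59.0
```

```bash
python3 st.py
```

```text
10.1833 [0.5474 0.0703 0.1547] yaw_y 117.86 z [-3.9e-03 -4.0e-04 -1.0e+00] F [-0.6  0.2 -1.4] T [ 0.01  0.04 -0.02] w 0.014892968048791625 q6 -0.3586311908648602
```

Request:
move_arm(
  moves=[
    {"dr": [0,0,0],"translation": [0,0,0],"claw": -1},
    {"dr": [0,0,0],"translation": [0,0,0],"claw": -1},
  ],
)

```text
t: 10.35
tool_pos: [0.5493, 0.07, 0.1583]
tool_rot: [-0.755, 3.048, -0.0]
force: [-0.2, -0.0, -0.6]
gripper_width: 0.0147
finger_force: 59.0
```

```bash
python3 st.py
```

```text
10.35 [0.5493 0.07   0.1583] yaw_y 117.84 z [ 1.e-03  2.e-04 -1.e+00] F [-0.2 -0.  -0.6] T [ 0.07 -0.03  0.01] w 0.01467219287186934 q6 -0.3590814496046435
```

Request:
move_arm(
  moves=[
    {"dr": [0,0,0],"translation": [0,-0.15,-1],"claw": -1},
    {"dr": [0,0,0],"translation": [0,0,-1.2],"claw": -1},
    {"dr": [0,0,0],"translation": [0,0,0],"claw": -1},
    {"dr": [0,0,0],"translation": [0,0,0],"claw": -1},
  ],
)

```text
t: 10.68
tool_pos: [0.5487, 0.0678, 0.1352]
tool_rot: [0.754, -3.049, -0.0]
force: [-0.4, -0.2, -0.8]
gripper_width: 0.0147
finger_force: 59.0
```

```bash
python3 st.py
```

```text
10.6833 [0.5487 0.0678 0.1352] yaw_y 117.8 z [-6.e-04 -1.e-04 -1.e+00] F [-0.4 -0.2 -0.8] T [ 0.02 -0.01  0.03] w 0.014738984043222717 q6 -0.36214824218582536
```

Request:
move_arm(
  moves=[
    {"dr": [0,0,0],"translation": [0,0.05,-0.4],"claw": -1},
    {"dr": [0,0,0],"translation": [0,0,-0.5],"claw": -1},
    {"dr": [0,0,0],"translation": [0,0,0],"claw": -1},
    {"dr": [0,0,0],"translation": [0,0,0],"claw": -1},
  ],
)

```text
t: 11.02
tool_pos: [0.5489, 0.0684, 0.1262]
tool_rot: [0.755, -3.049, 0.0]
force: [-0.6, 0.0, -0.3]
gripper_width: 0.0156
finger_force: 59.0
```

```bash
python3 st.py
```

```text
11.0167 [0.5489 0.0684 0.1262] yaw_y 117.8 z [-2.e-04 -1.e-04 -1.e+00] F [-0.6  0.  -0.3] T [-0.01 -0.   -0.02] w 0.01563274400684559 q6 -0.36130587408354703
```

The lugs are in the slots (lid at 0.0876, no contact force). Pressing down.

Request:
move_arm(
  moves=[
    {"dr": [0,0,0],"translation": [0,0,-0.3],"claw": -1},
    {"dr": [0,0,0],"translation": [0,0,-0.25],"claw": -1},
    {"dr": [0,0,0],"translation": [0,0,0],"claw": -1},
    {"dr": [0,0,0],"translation": [0,0,0],"claw": -1},
  ],
)

```text
t: 11.35
tool_pos: [0.5493, 0.0684, 0.121]
tool_rot: [-0.755, 3.049, -0.0]
force: [1.2, -0.9, 3.0]
gripper_width: 0.015
finger_force: 59.7
```

```bash
python3 st.py
```

```text
11.35 [0.5493 0.0684 0.121 ] yaw_y 117.8 z [ 7.e-04  1.e-04 -1.e+00] F [ 1.2 -0.9  3. ] T [ 0.03 -0.16 -0.  ] w 0.014958812009020609 q6 -0.36130462456364654
```

Request:
move_arm(
  moves=[
    {"dr": [0,0,0],"translation": [0,0,-0.05],"claw": -1},
    {"dr": [0,0,-0.06],"translation": [0,0,0],"claw": -1},
    {"dr": [0,0,-0.1],"translation": [0,-0.01,0],"claw": -1},
    {"dr": [0,0,-0.1],"translation": [0,-0.02,0],"claw": -1},
    {"dr": [0,0,0],"translation": [0,0,0],"claw": -1},
  ],
)

```text
t: 11.77
tool_pos: [0.5492, 0.0681, 0.1206]
tool_rot: [-0.345, 3.122, 0.0]
force: [-0.4, -0.6, 5.6]
gripper_width: 0.0149
finger_force: 59.9
```

```bash
python3 st.py
```

```text
11.7667 [0.5492 0.0681 0.1206] yaw_y 102.62 z [ 5.e-04  1.e-04 -1.e+00] F [-0.4 -0.6  5.6] T [ 0.02 -0.01 -0.13] w 0.01489957776783803 q6 -0.0968856884406521
```

Request:
move_arm(
  moves=[
    {"dr": [0,0,-0.11],"translation": [0,-0.02,0],"claw": -1},
    {"dr": [0,0,-0.11],"translation": [0,-0.02,0],"claw": -1},
    {"dr": [0,0,-0.11],"translation": [0,-0.02,0],"claw": -1},
    {"dr": [0,0,-0.11],"translation": [0,-0.02,0],"claw": -1},
    {"dr": [0,0,-0.11],"translation": [0,-0.02,0],"claw": -1},
  ],
)

```text
t: 12.18
tool_pos: [0.5491, 0.0671, 0.1206]
tool_rot: [0.51, 3.099, 0.0]
force: [-0.1, 0.3, 5.9]
gripper_width: 0.0148
finger_force: 59.9
```

Request:
move_arm(
  moves=[
    {"dr": [0,0,-0.11],"translation": [0,-0.02,0],"claw": -1},
    {"dr": [0,0,-0.11],"translation": [0,-0.02,0],"claw": -1},
    {"dr": [0,0,-0.11],"translation": [0,-0.02,0],"claw": -1},
    {"dr": [0,0,-0.11],"translation": [0,-0.01,0],"claw": -1},
    {"dr": [0,0,0],"translation": [0,0,0],"claw": -1},
  ],
)

```text
t: 12.6
tool_pos: [0.5492, 0.0664, 0.1206]
tool_rot: [1.177, 2.912, 0.0]
force: [-0.0, 0.6, 4.6]
gripper_width: 0.0147
finger_force: 59.9
```

```bash
python3 st.py
```

```text
12.6 [0.5492 0.0664 0.1206] yaw_y 45.97 z [ 6.e-04  0.e+00 -1.e+00] F [-0.   0.6  4.6] T [-0.03 -0.04 -0.15] w 0.014727948398795349 q6 0.8888070123603784
```

Turned 71.8° so far; about 8° more to the stop.

Request:
move_arm(
  moves=[
    {"dr": [0,0,-0.07],"translation": [0,-0.01,0],"claw": -1},
    {"dr": [0,0,-0.06],"translation": [0,0,0],"claw": -1},
    {"dr": [0,0,0],"translation": [0,0,0],"claw": -1},
    {"dr": [0,0,0],"translation": [0,0,0],"claw": -1},
  ],
)

```text
t: 12.93
tool_pos: [0.5492, 0.0663, 0.1206]
tool_rot: [1.354, 2.834, 0.0]
force: [-0.4, 1.6, 5.5]
gripper_width: 0.0147
finger_force: 59.9
```

```bash
python3 st.py
```

```text
12.9333 [0.5492 0.0663 0.1206] yaw_y 38.92 z [ 5.e-04  0.e+00 -1.e+00] F [-0.4  1.6  5.5] T [-0.    0.02 -0.18] w 0.014679885749094032 q6 1.0116762921239917
```

Request:
move_arm(
  moves=[
    {"dr": [0,0,0],"translation": [0,0,0],"claw": 0.1},
    {"dr": [0,0,0],"translation": [0,0,0],"claw": 0.1},
    {"dr": [0,0,0],"translation": [0,0,0],"claw": 0.1},
    {"dr": [0,0,0],"translation": [0,0,0],"claw": 0.1},
    {"dr": [0,0,0],"translation": [0,0,1.5],"claw": 0.1},
  ],
)

```text
t: 13.35
tool_pos: [0.5475, 0.0661, 0.1331]
tool_rot: [-1.357, -2.83, 0.003]
force: [-0.6, -0.3, -0.6]
gripper_width: 0.0466
finger_force: 0.0
```

Request:
move_arm(
  moves=[
    {"dr": [0,0,0],"translation": [0,0,3],"claw": 0.1},
    {"dr": [0,0,0],"translation": [0,0,4],"claw": 0.1},
    {"dr": [0,0,0],"translation": [-1,-2,3.5],"claw": 0.1},
    {"dr": [0,0,0],"translation": [-2,-2,3],"claw": 0.1},
    {"dr": [0,0,0],"translation": [0,0,0],"claw": 0.1},
  ],
)

```text
t: 13.77
tool_pos: [0.5188, 0.0241, 0.2764]
tool_rot: [1.357, 2.826, 0.004]
force: [-0.3, -0.2, 0.3]
gripper_width: 0.047
finger_force: 0.0
```

```bash
python3 st.py
python3 - <<'E'
from m import *
a,c=snap('wrist','w4.png');z=.085+.029
p=proj(c,[[.5475,.068,z]]).astype(int)[0];print(p)
lid(a,c,(max(p[0]-120,0),max(0,p[1]-120),p[0]+120,p[1]+120),z)
d,_=snap('side','d4.png')
cv2.imwrite('pics/v4.png',np.hstack([cv2.resize(a,(440,330)),cv2.resize(d[140:290,170:320],(330,330))]))
E
```

```text
13.7667 [0.5188 0.0241 0.2764] yaw_y 38.7 z [ 7.2e-03 -4.0e-04 -1.0e+00] F [-0.3 -0.2  0.3] T [-0.03  0.03  0.01] w 0.04695180388230842 q6 0.9423713852042063
[305 154]
disc (array([0.5476455 , 0.06758153]), np.float64(0.059009949584091476)) 0.0583 0.05962773688436674
mark [308.76470588 101.33333333] [0.51638917 0.10739424] 0.050616299660622185 128.13489267265953
mark [303.60869565 202.5       ] [0.57822705 0.03000181] 0.04845065680552298 -50.862055977738706
```

View pics/v4.png

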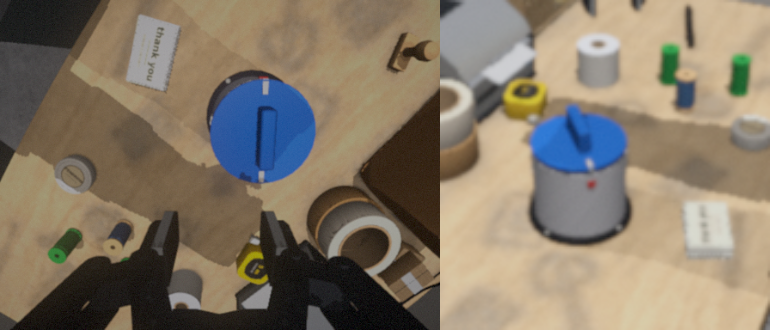

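The lid sits level and centred to within 0.4 mm. It reads -51.4°, which is 79° clockwise of the slots, and its white mark (265,88) lines up with the red mark. The gripper is clear, so I'm handing in.

```bash
python3 -c "
from plant import arm
print(arm.close_job())"
```

```text
the job is handed in; nothing more can be done
None
```

The red spool is in the canister and the blue lid is on, turned about 79° clockwise to lock; I handed the job in at about 14 s, but the hand-in call returned no verdict.

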